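# Set the orange glue timer

## Robot

A 6-joint arm with a two-finger parallel gripper is mounted at the origin on the work surface; the furniture and walls round the work are solid. World frame = base frame: x ahead of the robot, y to its left, z up, the work surface at z = 0. Lengths are in m, angles in rad, forces in N, time in s.
With the tool pointing down it reaches from about 0.25 to 0.725 m from the base axis. Payload 4 kg.
Tool frame: the origin (TCP) lies on the centre line of the jaws, within the pads' length; the fingertips stand 11 mm ahead of it and the grasp point (between the pads) lies 8 mm behind it; z points along the fingers, y is the line along which they close (so a half turn about z gives the same grasp; the last joint's range is limited). The gripper opens to 85 mm and grips with 20 to 120 N. Pads are 22 mm wide; open, the fingers measure 114 mm over their backs; the gripper's body (76 mm by 85 mm) begins 54 mm behind the grasp point. The pads swing forward as they close: fully open they stand 13 mm farther back than shut.
Start: joints at [1.312, 0.241, 0.005, 1.335, 0, 1.571], TCP at [0.128, 0.483, 0.242] pointing down, gripper open.
Joint ranges: [-2.72, 2.72], [-1.05, 1.87], [-1.09, 1.28], [-1.99, 2.15], [-1.42, 1.44], [-3.14, 3.14]. Speed limits (rad/s): [2.79, 2.79, 3.14, 3.14, 3.14, 3.14].

## Interface

Orientations are given as a unit quaternion [w, x, y, z].
In Python, from rig import * gives the robot as it stands. Calls block until the motion is done:
- goto(position, orientation): joint-space move of the TCP to a pose.
- move_l(position, rot=None, feed=0.15): straight line of the TCP; rot=None keeps the orientation; feed is the mean speed in m/s.
- move_j(angles): joint-space move.
- move_gripper(opening, newtons=None): opening from 0.0 (shut) to 1.0 (fully open); newtons is the grip in N (None keeps the last); returns when the fingers have stopped.
- wait(seconds).
- inverse_kinematics(position, orientation): joint angles nearest the present ones, or None.
- state(): the state.
- camera(name): name is "scene" or "top" or "wrist"; returns a dict with "frame" (480x640x3 uint8, red, green, blue), "vertical_fov" (degrees; the focal length in pixels is half the picture's height over the tangent of half this angle, whatever the lens; pixels are square), "cx", "cy" (the principal point, pixels), "cam_to_world" (4x4, takes a point from camera to world coordinates); the wrist camera has in their place "hand_eye" (4x4, takes a point from camera to tool coordinates, whose origin is the TCP and whose axes are the flange's). Camera axes: x right, y down, z forward; pixel columns grow to the right and rows downward; lengths in m; the calibration is good to about 2 mm. A picture is of the moment at which its call begins: read the wrist's pose just before it. There is no depth.
A pose or a line that the arm cannot do raises IKError and nothing moves.
- finish_job(): hands the job in; it is judged then, once.
Trained networks look in a picture, given as the dict that the camera call returned (one of the last four; its "shot" number tells which), for a name from the list of things; names that differ only in an ending like _2 or _b are one class to them, and where a whole thing is asked for, a point or a joint stands for the part that bears it (a point fixed in the world has none). Each returns a list of dicts, best first, with "conf" (0 to 1); they miss things now and then, are a little off and sometimes report something else, mostly with a low value. They report only what shows in the picture. A call takes as long as a camera call.
- cut_out(picture, target): "mask" (480x640 bool, what is visible of it) and "position" ([row, column] in pixels, amid what is visible of it).
The state is a dict: "time": time; "joint_pos": joint angles; "qd": joint speeds; "joint_efforts": joint torques, N m; "position": TCP position; "orientation": TCP orientation; "ft_force": force on the tool from outside, world axes, zero at the start; "moment": the same for the moment, N m; "grip_width": opening from 0.0 (shut) to 1.0 (fully open); "gripper_force": force on a finger pad.
Only numpy, scipy, OpenCV 4.12 (cv2) and the standard library are available. Lean on these libraries where they do the work, as an engineer would, in place of code of your own. Each camera call takes 0.05 s, during which the arm holds its last target. There are 200 camera calls.

## Task

The glue on the pot needs its setting time. On the orange timer, twist the pointer knob clockwise past the red top mark to wind it, then turn it back to the green mark and let go. Leave the blue timer as it is.

Things in the scene. Friction and masses are not known exactly. Their poses are not given: they have to be found in the camera images.
- orange_timer: Round orange bench timer, 100 mm across, fixed to the table; origin under its centre. Flat white face 37.5 mm above the table. Marks near the face's rim, clockwise from above: long black zero stroke in the timer's +x direction, thick green stroke 0.55 rad on, thick red stroke (top mark) 1.10 rad on, thin black ticks between. z is up.
- orange_grip (a point): Grip point of the orange timer's black bar knob, on its upright turning axis, 63.5 mm above the table. The bar is 52 mm long, 14 mm wide, its top 14 mm above this point; it stands on a grey disc 60 mm across whose top is 22 mm below this point. x runs along the bar to its pointer end (the half with the white line), z is up.
- orange_timer_dial (a joint): Turn of the orange timer's knob in rad: 0 with the pointer at the black zero stroke, growing clockwise seen from above; green mark at 0.55, red top mark at 1.10, hard stop at 1.40. Starts between 0 and 0.2. Turns lightly (about 0.06 N m of friction) and stays where it is left.
- blue_tip (a point): Pointer end of the bar knob of the blue timer, a bystander of the same shape and size but with a blue body. The point lies at the end of the bar, 26 mm from that knob's turning axis and 63.5 mm above the table; x points outward along the bar, z is up.

How it is judged:
By the outcome, as a careful person would: the job done as asked, in the order asked, and still so for the second after the job is handed in, with the robot touching nothing.
It also fails if it takes over 29 s, if anything falls off the work surface, if the arm or the gripper's body presses on something with over 40 N, if the wrist force passes 120 N, or if a joint passes its speed limit or range.

## Working session

There is one attempt and no reset: what is moved stays moved. The work goes in short steps, each a Python script; the robot and the scene stay as the last script left them, time stands still between calls to the robot, and variables do not carry over. Pictures are saved under pics/ and viewed, at most 10 in all, crops included, and the job is handed in when it is done.

```bash
mkdir -p pics
cat > h.py <<'E'
from rig import *
import numpy as np, cv2
def save(p,n,crop=None,s=1):
    f=p["frame"][:,:,::-1]
    if crop: r0,r1,c0,c1=crop; f=f[r0:r1,c0:c1]
    cv2.imwrite("pics/"+n,cv2.resize(f,None,fx=s,fy=s,interpolation=cv2.INTER_CUBIC))
def c2w(p,st=None):
    if "cam_to_world" in p: return np.array(p["cam_to_world"])
    w,x,y,z=st["orientation"]
    from scipy.spatial.transform import Rotation as R
    T=np.eye(4);T[:3,:3]=R.from_quat([x,y,z,w]).as_matrix();T[:3,3]=st["position"]
    return T@np.array(p["hand_eye"])
def px2w(p,rc,z,st=None):
    T=c2w(p,st);f=240/np.tan(np.radians(p["vertical_fov"])/2)
    d=T[:3,:3]@np.array([(rc[1]-p["cx"])/f,(rc[0]-p["cy"])/f,1]);o=T[:3,3]
    return o+d*(z-o[2])/d[2]
E
python3 - <<'E'
from h import *
st=state();print(st["time"],st["orientation"])
for n in ["top","scene"]:
    p=camera(n);save(p,n+".png")
    for t in ["orange_timer","orange_grip","blue_tip"]:
        for d in cut_out(p,t)[:2]: print(n,t,d["conf"],d["position"],d["mask"].sum(),px2w(p,d["position"],0.0375),px2w(p,d["position"],0.0775))
E
```

```text
0.0 [-1.38000106e-04  1.29038809e-01  9.91638974e-01 -1.05470604e-03]
top orange_timer 0.56 [265.4, 366.6] 2215 [0.45256635 0.05390588 0.0375    ] [0.44876231 0.05745749 0.0775    ]
top orange_grip 0.68 [264.3, 369.9] 776 [0.45461938 0.04777108 0.0375    ] [0.45072245 0.05160025 0.0775    ]
top blue_tip 0.57 [258.9, 267.8] 796 [0.46448121 0.23761276 0.0375    ] [0.46013808 0.23285258 0.0775    ]
top blue_tip 0.53 [265.3, 369.0] 756 [0.45275794 0.04946268 0.0375    ] [0.44894523 0.05321532 0.0775    ]
scene orange_timer 0.56 [295.9, 341.3] 2310 [0.43755586 0.04992543 0.0375    ] [0.41502184 0.03739301 0.0775    ]
scene blue_tip 0.93 [239.9, 267.7] 759 [0.46872158 0.24026787 0.0375    ] [0.44432787 0.21637754 0.0775    ]
```

Run:
```python
import cv2
a=cv2.imread("pics/top.png");cv2.imwrite("pics/topc.png",cv2.resize(a[150:390,200:520],None,fx=2.5,fy=2.5))
```

```text
(no output)
```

View pics/topc.png

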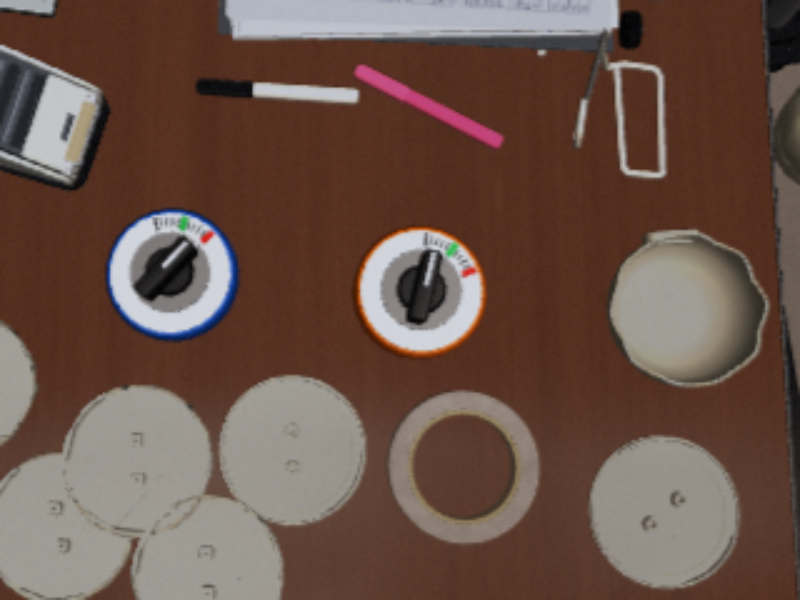

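View pics/scene.png

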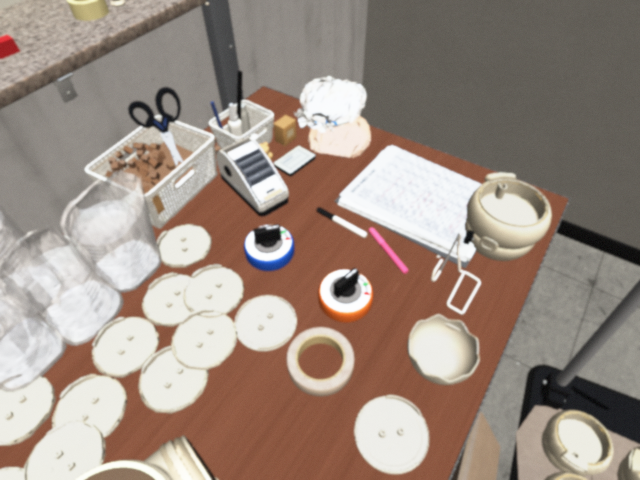

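The top view has the orange timer at about (368, 267) and the blue one at about (269, 259). The orange pointer is just past the zero stroke. The marks run clockwise in both views, so I'll take a close look with the wrist camera.

Run:
```python
from h import *
p=camera("top")
print(np.round(camera("wrist")["hand_eye"],3).tolist(), np.round(p["cam_to_world"],3).tolist())
E=np.array(camera("wrist")["hand_eye"])
from scipy.spatial.transform import Rotation as R
# tool down, y across bar; bar heading ~ world +x
def q(h): # tool x axis along world heading h, z down
    m=np.array([[np.cos(h),np.sin(h),0],[np.sin(h),-np.cos(h),0],[0,0,-1]]);a=R.from_matrix(m).as_quat();return [a[3],*a[:3]]
C=np.array([0.452,0.053])
for h in [0,-0.1,np.pi,np.pi-0.1]: print(h,inverse_kinematics([*C,0.058],q(h)))
```

```text
[[0.0, -0.951, -0.31, 0.08], [1.0, 0.0, -0.0, 0.001], [0.0, -0.31, 0.951, -0.132], [0.0, 0.0, 0.0, 1.0]] [[0.003, -0.988, 0.152, 0.368], [-1.0, -0.0, 0.018, 0.132], [-0.017, -0.152, -0.988, 0.922], [0.0, 0.0, 0.0, 1.0]]
0 [ 0.11672364  0.32771783 -0.40496171  0.83811678  0.         -3.02486902]
-0.1 [ 0.11672364  0.32771783 -0.40496171  0.83811678  0.         -2.92486902]
3.141592653589793 [ 0.11672364  0.32771783 -0.40496171  0.83811678  0.          0.11672364]
3.041592653589793 [ 0.11672364  0.32771783 -0.40496171  0.83811678  0.          0.21672364]
```

```bash
cat >> h.py <<'E'
from scipy.spatial.transform import Rotation as R
def q(h):
    m=np.array([[np.cos(h),np.sin(h),0],[np.sin(h),-np.cos(h),0],[0,0,-1]]);a=R.from_matrix(m).as_quat();return [a[3],*a[:3]]
E
python3 - <<'E'
from h import *
goto([0.452,0.053,0.17],q(np.pi-0.1))
st=state();p=camera("wrist");save(p,"w1.png");print(st["time"],st["position"],p["vertical_fov"])
np.savez("w1.npz",T=c2w(p,st),f=240/np.tan(np.radians(p["vertical_fov"])/2),c=[p["cx"],p["cy"]],frame=p["frame"])
for t in ["orange_timer","orange_grip"]:
    for d in cut_out(p,t)[:1]: print(t,d["conf"],d["position"],d["mask"].sum(),px2w(p,d["position"],0.0375,st),px2w(p,d["position"],0.0775,st))
E
```

```text
2.5083 [0.4520877  0.05367675 0.17014862] 66.7161170555681
orange_timer 0.86 [228.8, 311.6] 12418 [0.44593983 0.05148102 0.0375    ] [0.43482654 0.05310259 0.0775    ]
orange_grip 0.85 [240.9, 311.6] 5090 [0.45545379 0.05050133 0.0375    ] [0.44290313 0.05227091 0.0775    ]
```

View pics/w1.png

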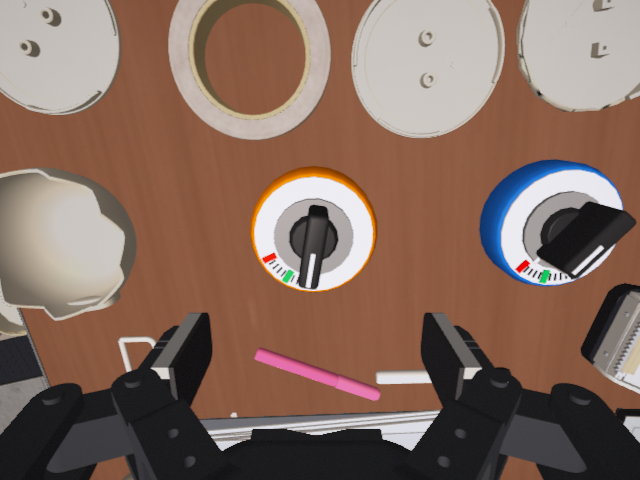

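The wrist view shows the orange timer at about (313, 230). Its pointer end is near (311, 285), green is at (289, 277) and red at (269, 258). I'll rectify the image onto the face plane and the bar-top plane.

```bash
cat >> h.py <<'E'
def rect(frame,T,f,c,z,C,s=4.,n=400):
    # world grid: image up=+x, right=-y ; s px per mm
    i,j=np.mgrid[0:n,0:n];x=C[0]-(i-n/2)/s/1000;y=C[1]-(j-n/2)/s/1000
    P=np.stack([x,y,np.full_like(x,z)],-1)-T[:3,3];P=P@T[:3,:3]
    u=f*P[...,0]/P[...,2]+c[0];v=f*P[...,1]/P[...,2]+c[1]
    return cv2.remap(frame,u.astype(np.float32),v.astype(np.float32),cv2.INTER_CUBIC)
E
python3 - <<'E'
from h import *
d=np.load("w1.npz");C=(0.45,0.053)
A=rect(d["frame"],d["T"],d["f"],d["c"],0.0375,C);B=rect(d["frame"],d["T"],d["f"],d["c"],0.0775,C)
cv2.imwrite("pics/r1.png",np.hstack([A,B])[:,:,::-1])
E
```

```text
(no output)
```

View pics/r1.png

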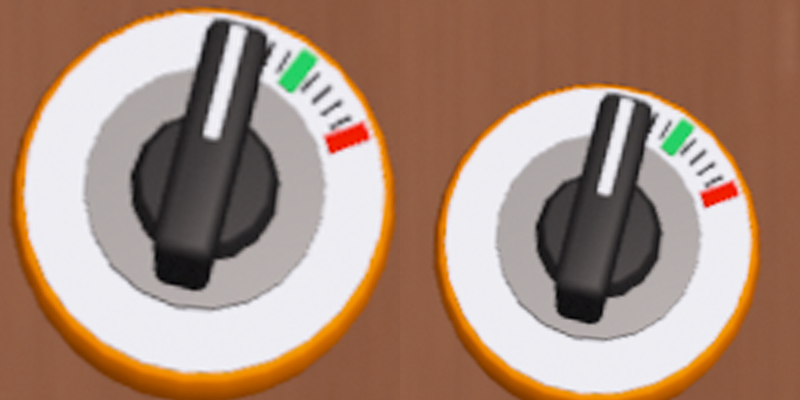

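Run:
```python
from h import *
C=[0.4515,0.052]
goto([*C,0.12],q(np.pi-0.235)); move_gripper(0.55,40)
move_l([*C,0.057],feed=0.08); move_gripper(0.0,40)
s=state();print(s["time"],s["grip_width"],s["gripper_force"],s["ft_force"],s["moment"])
for a in (0.8,1.345): goto([*C,0.057],q(np.pi-a))
wait(0.2)
s=state();print(s["time"],s["grip_width"],s["ft_force"],s["moment"],s["position"],s["joint_pos"])
p=camera("wrist");save(p,"w2.png")
```

```text
4.775 0.1580724350932677 43.80856609055627 [-1.16660701 -2.23822392  9.52352498] [-0.48451006  0.2700738  -0.02298273]
6.1583 0.15667046816980038 [-2.57203836 -3.00059615 10.31785034] [-0.81613353  0.51351793 -0.02839252] [0.45250078 0.05093754 0.05887672] [ 0.11387672  0.32516399 -0.40592975  0.83703947 -0.00277055  1.45979421]
```

View pics/w2.png

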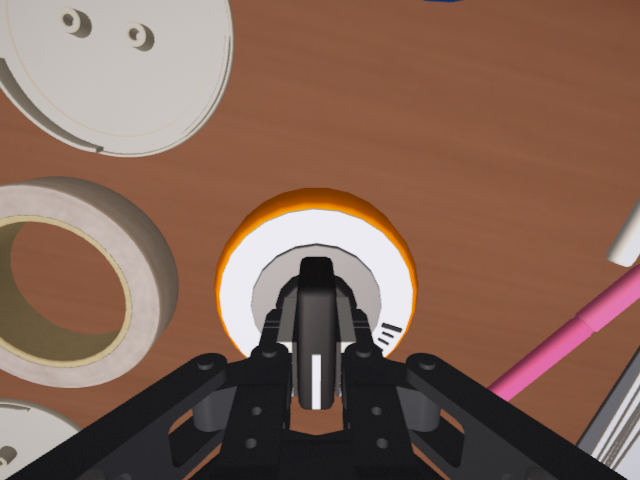

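The bar is firmly between the pads and lined up with the tool. The dial reads about 1.23, which is past red. Next I'll turn it back to green, release, lift and look.

Run:
```python
from h import *
C=[0.4515,0.052]
goto([*C,0.057],q(np.pi-0.665)); wait(0.2)
s=state();print(s["joint_pos"][5]-s["joint_pos"][0],s["ft_force"])
move_gripper(0.55); move_l([*C,0.13],feed=0.12)
goto([*C,0.17],q(np.pi-0.665));move_gripper(1.0)
s=state();p=camera("wrist");print(s["time"])
T=c2w(p,s);f=240/np.tan(np.radians(p["vertical_fov"])/2);c=[p["cx"],p["cy"]]
cv2.imwrite("pics/r2.png",np.hstack([rect(p["frame"],T,f,c,z,(0.4515,0.052)) for z in (0.0375,0.0775)])[:,:,::-1])
```

```text
0.6654773001034537 [-1.0327706  -3.26406852  9.71385642]
9.025
```

View pics/r2.png

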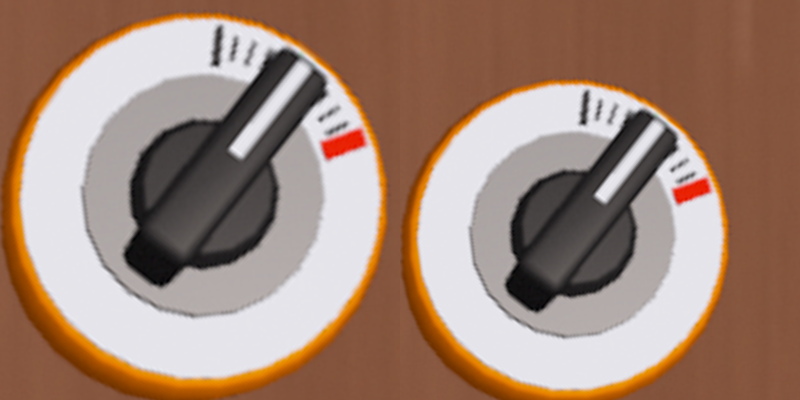

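Run:
```python
import cv2,numpy as np
a=cv2.imread("pics/r2.png").astype(int)
L,Rr=a[:,:400],a[:,400:]
def cen(m): y,x=np.nonzero(m);return x.mean(),y.mean()
def ang(m):
    y,x=np.nonzero(m);vx,vy,_,_=cv2.fitLine(np.c_[x,y].astype(np.float32),cv2.DIST_L2,0,.01,.01).ravel();return np.arctan2(abs(vx),abs(vy)),len(x)
# face outline ellipse: white+grey+dark inside orange
hsv=cv2.cvtColor(L.astype(np.uint8),cv2.COLOR_BGR2HSV)
w=((L.min(2)>200)).astype(np.uint8)
pts=max(cv2.findContours(w,cv2.RETR_EXTERNAL,cv2.CHAIN_APPROX_NONE)[0],key=len)
h=cv2.convexHull(pts);c,d,_=cv2.fitEllipse(h);print("centre",c,d)
red=(hsv[...,2]>150)&(hsv[...,1]>180)&((hsv[...,0]<5)|(hsv[...,0]>175));red[:80]=0
n,lab,stt,ce=cv2.connectedComponentsWithStats(red.astype(np.uint8));k=1+stt[1:,4].argmax();r=ce[k];print("red",r,stt[k],"zero from red",np.arctan2(r[0]-c[0],c[1]-r[1])-1.10)
m=(L.max(2)<110);z=m.copy();z[:20]=0;z[70:]=0;z[:,:208]=0;z[:,226:]=0;zc=cen(z);print("zero",zc,np.arctan2(zc[0]-c[0],c[1]-zc[1]))
# pointer white line comp on bar-top plane
w=(Rr.min(2)>150).astype(np.uint8);n,lab,stt,ce=cv2.connectedComponentsWithStats(w)
for i in range(1,n):
    if 200<stt[i,4]<6000: print("line",stt[i],ang(lab==i))
```

```text
centre (200.0109405517578, 198.1685791015625) (357.0313720703125, 358.28277587890625)
red [343.02197802 143.78021978] [323 131  41  27 637] zero from red 0.1073794887966335
zero (np.float64(216.94634146341463), np.float64(46.84878048780488)) 0.11145414496965478
line [ 195  120   69   83 1365] (np.float32(0.66791874), 1365)
```

The dial measures about 0.56 rad against the 0.55 green mark, and the gripper is clear of it.

```bash
python3 -c "
from rig import *
print(finish_job())"
```

```text
the job is handed in; nothing more can be done
None
```

I wound the orange timer past the red mark (to about 1.23 rad), turned it back to the green mark (measured about 0.56 rad against 0.55) and let go. The blue timer was not touched, and I handed the job in at about 9 s.

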